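# Rake the pottery thickness sticks into parallel rows

## Robot

A 6-joint arm with a two-finger parallel gripper is mounted at the origin on the work surface. World frame = base frame: x ahead of the robot, y to its left, z up, the work surface at z = 0. Lengths are in m, angles in rad, forces in N, time in s.
With the tool pointing down it reaches from about 0.325 to 0.85 m from the base axis. Payload 15.5 kg.
Tool frame: the origin (TCP) lies midway between the tips of the shut fingers; the grasp point (between the pads) lies grasp_offset behind it (grasp_offset is the distance from the TCP to the grasp point, in m); z points along the fingers, y is the line along which they close (so a half turn about z gives the same grasp; the last joint's range is limited). The gripper opens to 91 mm and grips with 3 to 60 N. Pads are 32 mm wide; open, the fingers measure 118 mm over their backs; the gripper's body (76 mm by 178 mm) begins 60 mm behind the grasp point.
Start: joints at [-1.286, 0.494, 1.345, -0, 1.302, -0.096], TCP at [0.232, -0.58, 0.214] pointing down, gripper open.
Joint ranges: [-2.91, 2.91], [-0.82, 2.16], [0.22, 2.67], [-1.22, 4.37], [0.12, 2.79], [-3.08, 3.08]. Speed limits (rad/s): [1.89, 1.89, 2.57, 3.01, 3.01, 3.01].

## Interface

Orientations are given as a 3x3 rotation matrix whose columns are the frame's x, y, z axes.
In Python, from cell import get_state, get_image, calibration, close_job, grasp_offset gives the robot as it stands.
- The arm moves only by the tool carry_out, never from a script. Its argument "moves" is a list of rows, each an object of numbers: "x", "y", "z": the shift along the tool's x, y, z in units of 25 mm (1.0 is 25 mm); "wx", "wy", "wz": the turn, a rotation vector about the tool's x, y, z in units of 8 degrees (1.0 is 8 degrees); "claw": the finger opening in mm, from 0 to 91.2. A call has 1 to 8 rows; each row is the pose to reach, as a shift and turn from the pose commanded when the call began, along the tool's axes at that moment; what a row does not reach only later rows make up. A row lasts 1/10 s, in which the tool goes at most 50 mm and 8.59 degrees, less where a joint would pass 70% of its speed; a pose out of reach is approached as far as the arm can. A call with a gripper value outside its range is refused whole. The fingers move at their own pace and stop on an object; the grip force is fixed at half the most. Time passes only in rows, so rows that repeat a pose let the fingers close. It gives the time, the measured TCP pose, the force, the opening and the grip force at its end, in the units of the state.
- get_state(): the state, without advancing time (a new reading comes with each control period).
- get_image(name): name is "scene" or "top" or "wrist"; returns the picture (400x640x3 uint8, red, green, blue); there is no depth.
- calibration(name): a dict with "fx", "fy", "cx", "cy" (pixels), "extrinsics" (4x4, takes a point from world to camera coordinates). Camera axes: x right, y down, z forward; pixel columns grow to the right and rows downward; lengths in m; the calibration is good to about 2 mm. The wrist camera is an equidistant fisheye: a pixel r from the principal point sees the ray r / f radians off the axis. A picture is of the moment at which its call begins: read the wrist's pose just before it. calibration takes no time and is no camera call; for the wrist camera it gives the pose at the moment of the call.
- close_job(): hands the job in; it is judged then, once.
The state is a dict: "time": time; "q": joint angles; "dq": joint speeds; "tau": joint torques, N m; "eef_pos": TCP position; "ee_rot": TCP orientation; "wrist_force": force on the tool from outside, world axes, zero at the start; "ft_torque": the same for the moment, N m; "gripper_width": opening from 0.0 (shut) to 1.0 (fully open); "grasp_force": force on a finger pad.
Only numpy, scipy, OpenCV 4.12 (cv2) and the standard library are available. Lean on these libraries where they do the work, as an engineer would, in place of code of your own. Each camera call takes 0.05 s, during which the arm holds its last target. There are 200 camera calls.

## Task

Take the toothed wooden rake by its upright grip and comb the three scattered wooden thickness sticks together until they lie flat, parallel and close side by side. Move the sticks only with the rake, not with the gripper, and leave the rake standing upright on its teeth on the table.

Things in the scene. Friction and masses are not known exactly. Their poses are not given: they have to be found in the camera images.
- rake: Wooden rake standing on its teeth beside one end of the stick row. Head 190 (x) x 32 mm (y), 22 to 42 mm high, on 9 teeth with 11 mm gaps; upright grip 40 (x) x 22 mm (y) on its middle, 42 to 112 mm high. 110-230 g. Origin: centre of underside at the tooth tips; z up. Held with tips 2-5 mm up it pushes sticks along its y. Not the toothless block float with the same grip at the row's other end.
- stick1: Plain wooden stick 150 x 18 mm, 12 mm high, 24 g, flat on the work surface (z = 0). Origin: centre of underside; x along its length, z up. One of three alike, about 80 mm apart in a row running roughly along y, each skewed up to 35 degrees from x. The surface is clear for 0.1 m beyond either end of the row.
- stick2: Plain wooden stick 150 x 18 mm, 12 mm high, 24 g, flat on the work surface (z = 0). Origin: centre of underside; x along its length, z up. One of three alike, about 80 mm apart in a row running roughly along y, each skewed up to 35 degrees from x. The surface is clear for 0.1 m beyond either end of the row.
- stick3: Plain wooden stick 150 x 18 mm, 12 mm high, 24 g, flat on the work surface (z = 0). Origin: centre of underside; x along its length, z up. One of three alike, about 80 mm apart in a row running roughly along y, each skewed up to 35 degrees from x. The surface is clear for 0.1 m beyond either end of the row.
Things that resemble listed ones, but are neither listed nor needed, are in the scene too. What is shaped like the rake but turquoise is not meant.

How it is judged:
On the way, in this order (a step that is already met when the one before it is completed fails the run):
1. the rake is held in the gripper (contact force between the fingers and rake above 1 N), for 0.2 s.
2. the held rake pushes a stick (contact force between the fingers and rake above 1 N and (contact force between rake and stick1 above 0.02 N or contact force between rake and stick2 above 0.02 N or contact force between rake and stick3 above 0.02 N)), for 0.05 s.
At the end, for the whole second after the job is handed in: The three sticks lie flat on the work surface at rest, every two of them parallel within 10 degrees, their centres within 65 mm of one another across the sticks and within 60 mm along them; the rake stands upright on its teeth (within about 8 degrees) on the work surface, at rest (angle between the x axis of stick1 and the x axis of stick2, either way round below 0.175 rad and y of stick2 in the frame of stick1 between -0.065 and 0.065 m and x of stick2 in the frame of stick1 between -0.06 and 0.06 m and angle between the x axis of each of stick1, stick2 and the x axis of stick3, either way round below 0.175 rad and y of stick3 in the frame of stick1 between -0.065 and 0.065 m and x of stick3 in the frame of stick1 between -0.06 and 0.06 m and y of stick3 in the frame of stick2 between -0.065 and 0.065 m and x of stick3 in the frame of stick2 between -0.06 and 0.06 m and height (world z) of each of stick1, stick2, stick3 below 0.01 m and angle between each of stick1, stick2, stick3's own x axis and vertical above 1.45 rad and linear speed of each of stick1, stick2, stick3, rake below 0.02 m/s and angle between rake's own z axis and vertical below 0.15 rad and height (world z) of rake below 0.008 m); the robot touches nothing.
It fails at once if the gripper or arm touches a stick (contact force between any of the fingers, the arm and stick1 above 0.3 N or contact force between any of the fingers, the arm and stick2 above 0.3 N or contact force between any of the fingers, the arm and stick3 above 0.3 N).
It also fails if it takes over 45 s, if anything falls off the work surface, if the arm or the gripper's body presses on something with over 40 N, if the wrist force passes 120 N, or if a joint passes its speed limit or range.

## Working session

There is one attempt and no reset: what is moved stays moved. The work goes in short steps, Python scripts to look and compute and a tool call to move; the robot and the scene stay as the last step left them, time stands still between calls to the robot, and variables do not carry over. Pictures are saved under pics/ and viewed, at most 10 in all, crops included, and the job is handed in when it is done.

Besides the shell and the picture viewer there is one more tool, called by a JSON object that holds its "fn" and its "kwargs". carry_out: Moves the arm, as the interface text tells. Its arguments: {"type":"object","properties":{"moves":{"type":"array"}},"required":["moves"]}

```bash
ls; mkdir -p pics
python3 - <<'E'
from cell import *
import cv2
for n in("top","scene"):
    cv2.imwrite(f"pics/{n}0.png",get_image(n)[:,:,::-1])
    c=calibration(n);print(n,c)
s=get_state();print(s["time"],s["ee_rot"],s["eef_pos"],grasp_offset)
E
```

```text
pics
top {'fx': 364.14567944833846, 'fy': 364.14567944833846, 'cx': 327.57082905767356, 'cy': 199.08821763587576, 'extrinsics': array([[ 0.01303167, -0.99949633, -0.0289356 ,  0.01911272],
       [-0.99764836, -0.01104928, -0.06764358,  0.45938504],
       [ 0.06728979,  0.02974906, -0.99728987,  0.77664623],
       [ 0.        ,  0.        ,  0.        ,  1.        ]])}
scene {'fx': 397.0849831725847, 'fy': 397.0849831725847, 'cx': 319.8102021040701, 'cy': 201.72069451980843, 'extrinsics': array([[-2.29225404e-01,  9.73373230e-01, -5.19410503e-04,
         1.15819633e-01],
       [ 7.75822661e-01,  1.82380740e-01, -6.04016941e-01,
        -3.22105051e-01],
       [-5.87839190e-01, -1.38858998e-01, -7.96971308e-01,
         1.31832238e+00],
       [ 0.00000000e+00,  0.00000000e+00,  0.00000000e+00,
         1.00000000e+00]])}
0.1 [[ 9.28746665e-01  3.70714895e-01 -3.13347513e-04]
 [ 3.70715012e-01 -9.28746046e-01  1.07761724e-03]
 [ 1.08468497e-04 -1.11699604e-03 -9.99999370e-01]] [ 0.23161499 -0.58012148  0.21339032] 0.0188
```

View pics/top0.png

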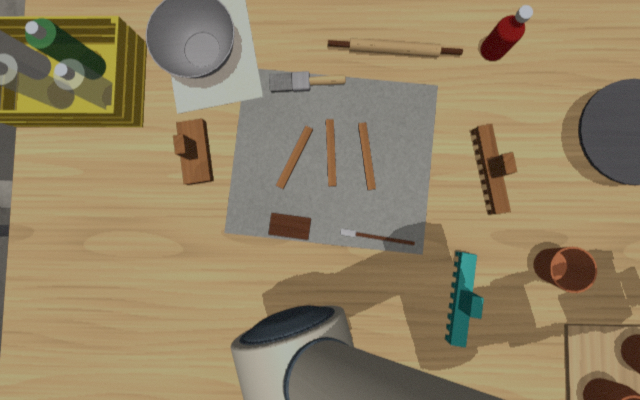

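View pics/scene0.png

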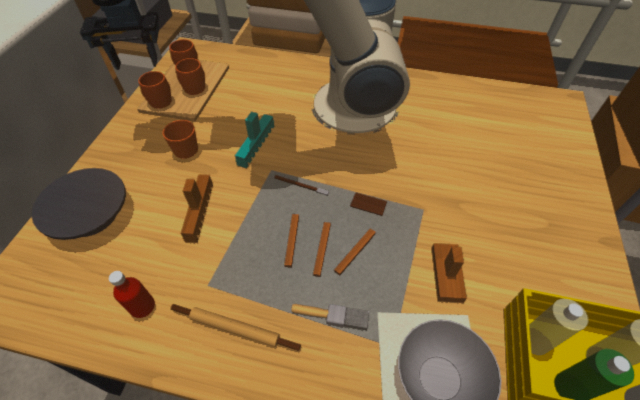

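The top view shows the three sticks at about (295,157), (331,153) and (367,156). The wooden rake is at (490,170) with its grip top at about (505,163), the toothless float is at (193,152), and the turquoise lookalike is at (463,300). The scene view confirms this layout.

```bash
cat > h.py <<'E'
from cell import *
import cv2, numpy as np
def ray(n,p,z):
    c=calibration(n);E=c["extrinsics"];R,t=E[:3,:3],E[:3,3]
    d=R.T@np.array([(p[0]-c["cx"])/c["fx"],(p[1]-c["cy"])/c["fy"],1]);o=-R.T@t
    return o+d*(z-o[2])/d[2]
def sticks(im,box=(245,100,425,205)):
    x0,y0,x1,y1=box
    hsv=cv2.cvtColor(im,cv2.COLOR_RGB2HSV)
    m=cv2.inRange(hsv,(0,90,50),(20,255,255));k=np.zeros_like(m);k[y0:y1,x0:x1]=m[y0:y1,x0:x1]
    for c in cv2.findContours(k,cv2.RETR_EXTERNAL,cv2.CHAIN_APPROX_NONE)[0]:
        if cv2.contourArea(c)<100: continue
        w=np.array([ray("top",p[0],.012)[:2] for p in c],np.float32)*1000
        (cx,cy),(a,b),_=r=cv2.minAreaRect(w);q=cv2.boxPoints(r)
        e=max((q[1]-q[0],q[2]-q[1]),key=np.linalg.norm)
        ang=(np.degrees(np.arctan2(e[1],e[0]))+90)%180-90
        print("stick mm",np.round((cx,cy,a,b)),"deg",round(ang,1))
E
python3 - <<'E'
from h import *
im=cv2.imread("pics/top0.png");sticks(im[:,:,::-1].copy())
cv2.imwrite("pics/rk.png",cv2.resize(im[110:230,430:550],None,fx=5,fy=5,interpolation=cv2.INTER_CUBIC))
E
```

```text
stick mm [553. 100.  18. 148.] deg -25.5
stick mm [556. -60. 149.  18.] deg 8.6
stick mm [564.  20. 148.  17.] deg 3.0
```

View pics/rk.png

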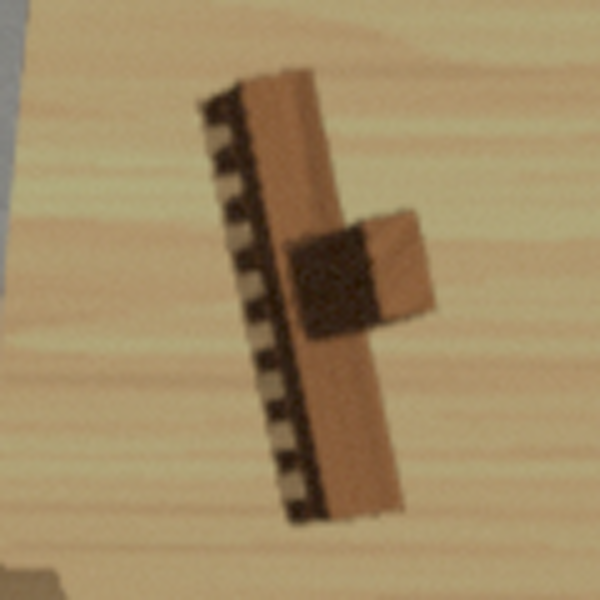

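The crop shows the head's top face with corners (240,82), (313,68), (403,512) and (328,520). The grip top has corners (363,224), (414,210), (436,308) and (382,324).

Run:
```python
from h import *
for pts,z in(([(240,82),(313,68),(403,512),(328,520)],.042),([(363,224),(414,210),(436,308),(382,324)],.112)):
    w=np.array([ray("top",((p[0]+.5)/5-.5+430,(p[1]+.5)/5-.5+110),z) for p in pts])*1000
    print(w.round(0)[:,:2].tolist(),w.mean(0).round(1))
    for i in range(4):
        d=w[(i+1)%4]-w[i];print(round(np.linalg.norm(d),1),round(np.degrees(np.arctan2(d[1],d[0])),1))
s=get_state();print(s["eef_pos"],np.degrees(np.arctan2(s["ee_rot"][1,0],s["ee_rot"][0,0])))
```

```text
[[615.0, -290.0], [621.0, -321.0], [435.0, -355.0], [431.0, -324.0]] [ 525.6 -322.4   42. ]
31.1 -78.6
189.6 -169.8
30.9 96.8
187.2 10.3
[[541.0, -309.0], [547.0, -328.0], [510.0, -336.0], [503.0, -316.0]] [ 525.3 -322.2  112. ]
20.0 -74.0
38.2 -168.8
21.2 107.2
38.8 9.5
[ 0.23161499 -0.58012148  0.21339032] 21.75972079359123
```

{"fn": "carry_out", "kwargs": {"moves": [{"x":14.74,"y":-5.22,"wz":1.47,"claw":85},{"x":14.74,"y":-5.22,"wz":1.47,"claw":85},{"x":14.74,"y":-5.22,"wz":1.47,"claw":85},{"x":14.74,"y":-5.22,"wz":1.47,"claw":85},{"x":14.74,"y":-5.22,"wz":1.47,"claw":85},{"x":14.74,"y":-5.22,"wz":1.47,"claw":85},{"x":14.74,"y":-5.22,"wz":1.47,"claw":85},{"x":14.74,"y":-5.22,"wz":1.47,"claw":85}]}}

```text
invalid input
```

{"fn": "carry_out", "kwargs": {"moves": [{"x":14.74,"y":-5.22,"z":0,"wx":0,"wy":0,"wz":1.47,"claw":85},{"x":14.74,"y":-5.22,"z":0,"wx":0,"wy":0,"wz":1.47,"claw":85},{"x":14.74,"y":-5.22,"z":0,"wx":0,"wy":0,"wz":1.47,"claw":85},{"x":14.74,"y":-5.22,"z":0,"wx":0,"wy":0,"wz":1.47,"claw":85},{"x":14.74,"y":-5.22,"z":0,"wx":0,"wy":0,"wz":1.47,"claw":85},{"x":14.74,"y":-5.22,"z":0,"wx":0,"wy":0,"wz":1.47,"claw":85},{"x":14.74,"y":-5.22,"z":0,"wx":0,"wy":0,"wz":1.47,"claw":85},{"x":14.74,"y":-5.22,"z":0,"wx":0,"wy":0,"wz":1.47,"claw":85}]}}

```text
time: 0.9
eef_pos: [0.527, -0.3206, 0.2137]
ee_rot: [[0.985, 0.174, -0.0], [0.174, -0.985, 0.0], [-0.0, -0.0, -1.0]]
wrist_force: [-0.5, -0.5, 0.2]
gripper_width: 0.935
grasp_force: 0.0
```

{"fn": "carry_out", "kwargs": {"moves": [{"x":0,"y":0,"z":2,"wx":0,"wy":0,"wz":0,"claw":85},{"x":0,"y":0,"z":4,"wx":0,"wy":0,"wz":0,"claw":85},{"x":0,"y":0,"z":5,"wx":0,"wy":0,"wz":0,"claw":85},{"x":0,"y":0,"z":6,"wx":0,"wy":0,"wz":0,"claw":85},{"x":0,"y":0,"z":6.35,"wx":0,"wy":0,"wz":0,"claw":85},{"x":0,"y":0,"z":6.35,"wx":0,"wy":0,"wz":0,"claw":85}]}}

```text
time: 1.5
eef_pos: [0.525, -0.3222, 0.0542]
ee_rot: [[0.985, 0.174, -0.002], [0.174, -0.985, 0.001], [-0.002, -0.002, -1.0]]
wrist_force: [0.0, -0.9, 1.0]
gripper_width: 0.935
grasp_force: 0.0
```

{"fn": "carry_out", "kwargs": {"moves": [{"x":0,"y":0,"z":0,"wx":0,"wy":0,"wz":0,"claw":40},{"x":0,"y":0,"z":0,"wx":0,"wy":0,"wz":0,"claw":30},{"x":0,"y":0,"z":0,"wx":0,"wy":0,"wz":0,"claw":15},{"x":0,"y":0,"z":0,"wx":0,"wy":0,"wz":0,"claw":15},{"x":0,"y":0,"z":0,"wx":0,"wy":0,"wz":0,"claw":15},{"x":0,"y":0,"z":0,"wx":0,"wy":0,"wz":0,"claw":15},{"x":0,"y":0,"z":0,"wx":0,"wy":0,"wz":0,"claw":15},{"x":0,"y":0,"z":0,"wx":0,"wy":0,"wz":0,"claw":15}]}}

```text
time: 2.3
eef_pos: [0.5255, -0.3226, 0.0552]
ee_rot: [[0.985, 0.174, -0.0], [0.174, -0.985, 0.0], [-0.0, -0.0, -1.0]]
wrist_force: [0.2, 0.6, 0.2]
gripper_width: 0.262
grasp_force: 0.0
```

{"fn": "carry_out", "kwargs": {"moves": [{"x":0,"y":0,"z":0,"wx":0,"wy":0,"wz":0,"claw":15},{"x":0,"y":0,"z":0,"wx":0,"wy":0,"wz":0,"claw":15},{"x":0,"y":0,"z":0,"wx":0,"wy":0,"wz":0,"claw":15},{"x":0,"y":0,"z":0,"wx":0,"wy":0,"wz":0,"claw":15},{"x":0,"y":0,"z":0,"wx":0,"wy":0,"wz":0,"claw":15}]}}

```text
time: 2.8
eef_pos: [0.5255, -0.3226, 0.0551]
ee_rot: [[0.985, 0.174, -0.0], [0.174, -0.985, 0.0], [-0.0, -0.0, -1.0]]
wrist_force: [0.5, -0.3, -0.4]
gripper_width: 0.238
grasp_force: 30.0
```

{"fn": "carry_out", "kwargs": {"moves": [{"x":0,"y":0,"z":-0.16,"wx":0,"wy":0,"wz":0,"claw":15},{"x":0.6,"y":-1.6,"z":-0.16,"wx":0,"wy":0,"wz":0.3,"claw":15},{"x":1.2,"y":-3.4,"z":-0.16,"wx":0,"wy":0,"wz":0.6,"claw":15},{"x":1.8,"y":-5.2,"z":-0.16,"wx":0,"wy":0,"wz":0.9,"claw":15},{"x":2.4,"y":-6.8,"z":-0.16,"wx":0,"wy":0,"wz":1.25,"claw":15},{"x":2.73,"y":-7.95,"z":-0.16,"wx":0,"wy":0,"wz":1.25,"claw":15},{"x":2.73,"y":-7.95,"z":-0.16,"wx":0,"wy":0,"wz":1.25,"claw":15}]}}

```text
time: 3.5
eef_pos: [0.5583, -0.1115, 0.0594]
ee_rot: [[1.0, 0.003, -0.0], [0.003, -1.0, 0.001], [-0.0, -0.001, -1.0]]
wrist_force: [-0.7, -0.7, -0.7]
gripper_width: 0.242
grasp_force: 30.0
```

Run:
```python
from h import *
im=get_image("scene");cv2.imwrite("pics/s1.png",cv2.resize(im[150:320,150:450],None,fx=2.6,fy=2.6)[:,:,::-1])
```

```text
(no output)
```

View pics/s1.png

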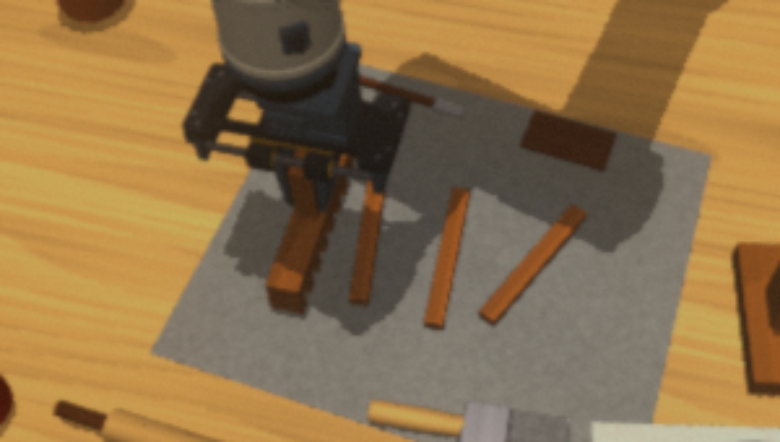

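The rake is held upright just short of stick 1, and its path is clear of the brown block, the knife and the brush. I'm starting the sweep towards +y.

{"fn": "carry_out", "kwargs": {"moves": [{"x":0,"y":-0.5,"z":0,"wx":0,"wy":0,"wz":0,"claw":15},{"x":0,"y":-1.0,"z":0,"wx":0,"wy":0,"wz":0,"claw":15},{"x":0,"y":-1.5,"z":0,"wx":0,"wy":0,"wz":0,"claw":15},{"x":0,"y":-2.0,"z":0,"wx":0,"wy":0,"wz":0,"claw":15},{"x":0,"y":-2.5,"z":0,"wx":0,"wy":0,"wz":0,"claw":15},{"x":0,"y":-3.0,"z":0,"wx":0,"wy":0,"wz":0,"claw":15},{"x":0,"y":-3.5,"z":0,"wx":0,"wy":0,"wz":0,"claw":15},{"x":0,"y":-4.0,"z":0,"wx":0,"wy":0,"wz":0,"claw":15}]}}

```text
time: 4.35
eef_pos: [0.5583, -0.014, 0.0592]
ee_rot: [[1.0, 0.0, -0.0], [0.0, -1.0, 0.0], [-0.0, -0.0, -1.0]]
wrist_force: [1.0, -0.1, -1.6]
gripper_width: 0.241
grasp_force: 30.0
```

{"fn": "carry_out", "kwargs": {"moves": [{"x":0,"y":-0.5,"z":0,"wx":0,"wy":0,"wz":0,"claw":15},{"x":0,"y":-1.0,"z":0,"wx":0,"wy":0,"wz":0,"claw":15},{"x":0,"y":-1.4,"z":0,"wx":0,"wy":0,"wz":0,"claw":15},{"x":0,"y":-1.8,"z":0,"wx":0,"wy":0,"wz":0,"claw":15},{"x":0,"y":-2.2,"z":0,"wx":0,"wy":0,"wz":0,"claw":15},{"x":0,"y":-2.6,"z":0,"wx":0,"wy":0,"wz":0,"claw":15},{"x":0,"y":-3.0,"z":0,"wx":0,"wy":0,"wz":0,"claw":15},{"x":0,"y":-3.4,"z":0,"wx":0,"wy":0,"wz":0,"claw":15}]}}

```text
time: 5.15
eef_pos: [0.5583, 0.0707, 0.0592]
ee_rot: [[1.0, -0.0, 0.0], [-0.0, -1.0, -0.0], [0.0, 0.0, -1.0]]
wrist_force: [0.1, -0.1, -1.6]
gripper_width: 0.242
grasp_force: 30.0
```

Run:
```python
from h import *
im=get_image("scene");cv2.imwrite("pics/s2.png",cv2.resize(im[150:320,200:500],None,fx=2.6,fy=2.6)[:,:,::-1])
```

```text
(no output)
```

View pics/s2.png

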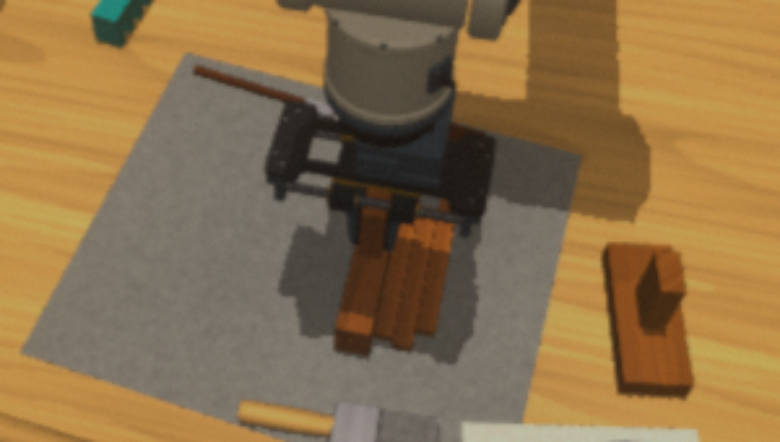

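The sticks now lie almost packed against the rake's front. I'll push a little further, back off, set the rake down and release it.

{"fn": "carry_out", "kwargs": {"moves": [{"x":0,"y":-0.3,"z":0,"wx":0,"wy":0,"wz":0,"claw":15},{"x":0,"y":-0.6,"z":0,"wx":0,"wy":0,"wz":0,"claw":15},{"x":0,"y":-0.8,"z":0,"wx":0,"wy":0,"wz":0,"claw":15},{"x":0,"y":-0.9,"z":0,"wx":0,"wy":0,"wz":0,"claw":15},{"x":0,"y":-0.4,"z":0,"wx":0,"wy":0,"wz":0,"claw":15},{"x":0,"y":0.3,"z":0,"wx":0,"wy":0,"wz":0,"claw":15},{"x":0,"y":1.0,"z":0,"wx":0,"wy":0,"wz":0,"claw":15},{"x":0,"y":1.0,"z":0,"wx":0,"wy":0,"wz":0,"claw":15}]}}

```text
time: 6.0
eef_pos: [0.5583, 0.0425, 0.0592]
ee_rot: [[1.0, -0.002, 0.0], [-0.002, -1.0, -0.0], [0.0, 0.0, -1.0]]
wrist_force: [-0.6, 1.1, -1.5]
gripper_width: 0.237
grasp_force: 30.0
```

{"fn": "carry_out", "kwargs": {"moves": [{"x":0,"y":0,"z":0.06,"wx":0,"wy":0,"wz":0,"claw":15},{"x":0,"y":0,"z":0.12,"wx":0,"wy":0,"wz":0,"claw":15},{"x":0,"y":0,"z":0.17,"wx":0,"wy":0,"wz":0,"claw":15},{"x":0,"y":0,"z":0.17,"wx":0,"wy":0,"wz":0,"claw":15}]}}

```text
time: 6.4
eef_pos: [0.5582, 0.0453, 0.0551]
ee_rot: [[1.0, 0.001, 0.0], [0.001, -1.0, -0.0], [0.0, 0.0, -1.0]]
wrist_force: [-1.8, -0.9, 5.3]
gripper_width: 0.24
grasp_force: 30.0
```

{"fn": "carry_out", "kwargs": {"moves": [{"x":0,"y":0,"z":0,"wx":0,"wy":0,"wz":0,"claw":30},{"x":0,"y":0,"z":0,"wx":0,"wy":0,"wz":0,"claw":50},{"x":0,"y":0,"z":0,"wx":0,"wy":0,"wz":0,"claw":75},{"x":0,"y":0,"z":0,"wx":0,"wy":0,"wz":0,"claw":75},{"x":0,"y":0,"z":0,"wx":0,"wy":0,"wz":0,"claw":75},{"x":0,"y":0,"z":0,"wx":0,"wy":0,"wz":0,"claw":75},{"x":0,"y":0,"z":0,"wx":0,"wy":0,"wz":0,"claw":75}]}}

```text
time: 7.1
eef_pos: [0.5583, 0.0449, 0.0549]
ee_rot: [[1.0, 0.0, -0.0], [0.0, -1.0, 0.0], [-0.0, -0.0, -1.0]]
wrist_force: [-0.5, -0.4, -0.3]
gripper_width: 0.804
grasp_force: 0.0
```

{"fn": "carry_out", "kwargs": {"moves": [{"x":0,"y":0,"z":-1,"wx":0,"wy":0,"wz":0,"claw":75},{"x":0,"y":0,"z":-2.5,"wx":0,"wy":0,"wz":0,"claw":75},{"x":0,"y":0,"z":-4,"wx":0,"wy":0,"wz":0,"claw":75},{"x":0,"y":0,"z":-6,"wx":0,"wy":0,"wz":0,"claw":75},{"x":0,"y":4,"z":-6,"wx":0,"wy":0,"wz":0,"claw":75},{"x":0,"y":8,"z":-6,"wx":0,"wy":0,"wz":0,"claw":75},{"x":0,"y":12,"z":-6,"wx":0,"wy":0,"wz":0,"claw":75},{"x":0,"y":12,"z":-6,"wx":0,"wy":0,"wz":0,"claw":75}]}}

```text
time: 7.9
eef_pos: [0.558, -0.1569, 0.2052]
ee_rot: [[1.0, 0.0, 0.0], [0.0, -1.0, -0.0], [0.0, 0.0, -1.0]]
wrist_force: [1.6, -0.1, -1.0]
gripper_width: 0.821
grasp_force: 0.0
```

Run:
```python
from h import *
im=get_image("top");sticks(im)
cv2.imwrite("pics/t3.png",cv2.resize(im[70:250,180:440],None,fx=3,fy=3)[:,:,::-1])
```

```text
stick mm [554. 135. 166.  54.] deg 0.1
stick mm [563.  47. 194.  33.] deg 0.2
```

View pics/t3.png

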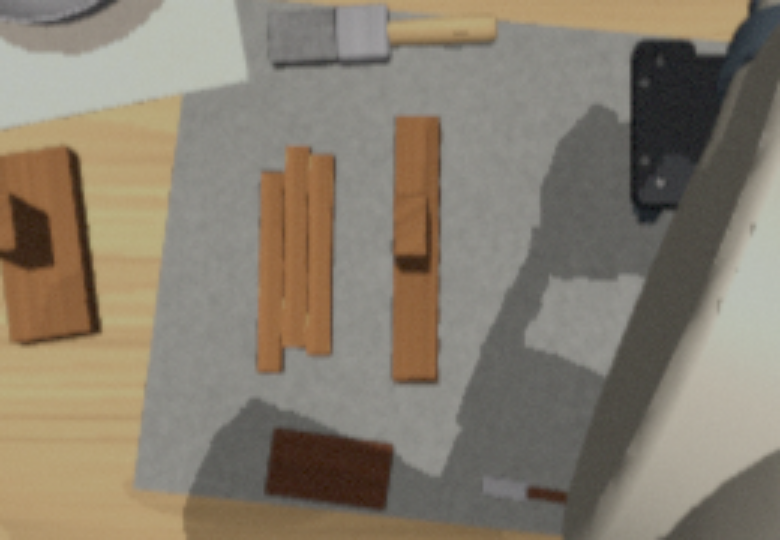

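The three sticks lie flat, touching and parallel at crop x 258–335. Together they measure 54 mm across, with ends offset by about 16 mm. The rake stands upright at (415,250) and the gripper is clear of everything.

```bash
python3 -c "
from cell import *
get_image('top');get_image('top');print(close_job())"
```

```text
the job is handed in; nothing more can be done
None
```

I've handed the job in: the rake combed the three sticks together flat, parallel and touching, and it stands upright on its teeth with the gripper well clear; the judge's result was not shown.

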